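# Flux the brazing patch of a steel tube

### The job

Roll the loose steel tube along the bench, without lifting it, until its copper-coloured patch faces straight up, and let go of it. Then take the bent brush from its blue rest, dip its bristles well down into the white flux pot and dab them gently on the middle of the patch. Put the brush back on its rest as it was, leaving the patch facing up and everything else standing where it is.

Things in the scene. Friction and masses are not known exactly. Their poses are not given: they have to be found in the camera images.
- brush: Bent brush, 0.09 kg. Wooden handle along x, 12 mm wide (y), 16 mm high, from x = -140 to +60 mm; then an 8 mm steel neck goes to x = +100 mm and bends straight down (-z) to a brass ferrule (21 mm across, its lower end at z = -45 mm) and yellow bristles (18 mm across). Origin: middle of the handle's underside at the balance point, the place to grip (across y, from above). z axis up.
- bristle_tip (a point): Lower end of the yellow bristles, the brush's dipping point: at (100, 0, -75) mm in the brush's frame while unpressed. Bristles reach 30 mm below the ferrule and are springy: they give up to 18 mm straight up into the ferrule, 0.6 N to start plus 0.15 N per mm.
- rest: Blue steel brush rest, fixed, yaw varies. Origin: centre of the underside of its 140 x 90 x 6 mm base. Two forks 8 mm thick, 44 mm wide, at x = -50 and +50 mm; U slots open at the top: floor 110 mm up, 26 mm wide in y, prong tops 132 mm up. The brush lies in both slots, axes parallel to the rest's, its origin 110 mm above the rest's, head hanging beyond the +x fork, tip 35 mm above the table.
- tube: Loose round steel tube lying on the table, 34 mm diameter, 140 mm long, about 0.28 kg (varies); rolls easily but soon stops when left. Origin: its centre, 17 mm above the table. x: along the tube. z: points out through the middle of the copper-coloured patch, so z straight up means patch up. It starts with z about 72 degrees from up, to one side; any heading.
- patch (a point): Middle of the copper-coloured patch on the tube's surface, 17 mm from the tube's centre along the tube's z. The patch is 26 mm long and wraps about 28 mm round the tube, halfway along it.
- pot: White ceramic flux pot, round, open, loose, 0.35 kg. 80 mm across at the foot, 86 mm at the rim, 55 mm tall, wall 4 mm, inner floor 5 mm above the table. Origin: centre of its underside. It may swap places with the blue cup.
- cup: Bystander: plastic blue rinse cup, same shape and size as the pot; origin centre of its underside.
- hammer: Bystander: hammer, wooden handle, 260 mm.
- wrench: Bystander: steel wrench, 180 mm, lying flat.
- screwdriver: Bystander: screwdriver, red handle, 200 mm.
- can: Bystander: can with red label, 66 mm across, 100 mm tall.
- jar: Bystander: closed amber jar, 70 mm across, 90 mm tall.
- sprig: Bystander: flat wrought-iron bamboo sprig, about 200 mm long.
Things that resemble listed ones, but are neither listed nor needed, are in the scene too. Leave any green or yellow look-alike of the tube alone.

How it is judged:
On the way, in this order (a step that is already met when the one before it is completed fails the run):
1. the tube lies still on the bench with its patch up (within 0.35 rad), untouched by the robot and the brush (angle between tube's own z axis and vertical below 0.35 rad and linear speed of tube below 0.02 m/s and angular speed of tube below 0.15 rad/s and contact force between each of the fingers, brush and tube below 0.05 N), for 0.3 s.
2. the bristle tip is inside the white pot, at least 20 mm below its rim (z of bristle_tip in the frame of pot between 0 and 0.035 m and horizontal distance between bristle_tip and pot below 0.038 m), for 0.1 s.
3. the bristles touch the tube within 13 mm of the middle of the patch (distance between bristle_tip and patch below 0.013 m and contact force between brush and tube above 0.2 N), for 0.1 s.
At the end, for the whole second after the job is handed in: The tube lies still on the bench with its patch within 0.4 rad of straight up; the brush lies at rest, released, in both slots of its rest, head hanging at the same end as before (within 25 mm along the slots, its underside 104 to 118 mm up, within 0.2 rad of level); the pot stands upright (angle between tube's own z axis and vertical below 0.4 rad and linear speed of each of tube, brush below 0.02 m/s and angular speed of each of tube, brush below 0.15 rad/s and height (world z) of tube between 0.012 and 0.022 m and x of bristle_tip in the frame of rest between 0.075 and 0.125 m and y of brush in the frame of rest between -0.012 and 0.012 m and z of brush in the frame of rest between 0.104 and 0.118 m and angle between brush's own z axis and vertical below 0.2 rad and angle between pot's own z axis and vertical below 0.1 rad); the robot touches nothing.
It fails at once if the tube is lifted off the bench (more than 8 mm) (height (world z) of tube above 0.025 m).
It fails at once if the brush is pressed on the tube with more than 12 N (contact force between brush and tube above 12 N).
It fails at once if the brush's bristles are dipped into the blue cup (z of bristle_tip in the frame of cup below 0.05 m and horizontal distance between bristle_tip and cup below 0.038 m).
It fails at once if the flux pot is moved more than 30 mm or tipped (distance of pot from where it was at the start of the episode above 0.03 m or angle between pot's own z axis and vertical above 0.3 rad).
It fails at once if a bystander is moved more than 30 mm (distance of any of cup, hammer, wrench, screwdriver, can, jar, sprig from where it was at the start of the episode above 0.03 m).
It also fails if it takes over 72 s, if anything falls off the work surface, if the arm or the gripper's body presses on something with over 40 N, if the wrist force passes 120 N, or if a joint passes its speed limit or range.

### The arm

A 6-joint arm with a two-finger parallel gripper is mounted at the origin on the work surface. World frame = base frame: x ahead of the robot, y to its left, z up, the work surface at z = 0. Lengths are in m, angles in rad, forces in N, time in s.
With the tool pointing down it reaches from about 0.375 to 0.9 m from the base axis. Payload 3.1 kg.
Tool frame: the origin (TCP) lies between the finger pads; the fingertips stand 22 mm ahead of it and the grasp point (between the pads) lies 3 mm ahead of it; z points along the fingers, y is the direction in which the jaws open and shut (so a half turn about z gives the same grasp; the last joint's range is limited). The gripper opens to 87 mm and grips with 3 to 60 N. Pads are 19 mm wide; open, the fingers measure 117 mm over their backs; the gripper's body (75 mm by 190 mm) begins 51 mm behind the grasp point.
Start: joints at [-1.345, 0.527, 1.433, -0, 1.181, -0.178], TCP at [0.246, -0.574, 0.205] pointing down, gripper open.
Joint ranges: [-3.08, 3.08], [-0.75, 2.2], [0.22, 2.44], [-1.43, 4.57], [0, 2.65], [-2.85, 2.85]. Speed limits (rad/s): [2.79, 2.79, 3.14, 3.14, 3.14, 3.14].

### API

Orientations are given as a unit quaternion [x, y, z, w].
In Python, from rig import get_obs, camera, get_calibration, hand_in, search_frame gives the robot as it stands.
- The arm moves only by the shell command python3 -m jog 'ROWS' [FORCE]. ROWS is JSON, a list of rows, each an object with "grip": the closure in counts, from 0 (fully open) to 255 (shut); "travel": the shift along the world's x, y, z in cm, a list of three; "twist": the turn about the world's z in degrees. A call has 1 to 8 rows; each row shifts and turns the commanded pose from where the row before left it; what a row does not reach is not made up. A row lasts 1/10 s, in which the tool goes at most 50 mm and 8.59 degrees, less where a joint would pass 70% of its speed; a pose out of reach is approached as far as the arm can. A call is refused whole if a number of a shift passes 5 or a number of a turn 8.59, either way. A call with a gripper value outside its range is refused whole. The fingers move at their own pace and stop on an object; FORCE is the grip in N (left out, the last holds). Time passes only in rows, so rows that do not move let the fingers close. It gives the time, the measured TCP pose, the force and the opening at its end, in the units of the state.
- get_obs(): the state, without advancing time (a new reading comes with each control period).
- camera(name): name is "scene" or "top" or "wrist"; returns the picture (420x560x3 uint8, red, green, blue); there is no depth.
- get_calibration(name): a dict with "fx", "fy", "cx", "cy" (pixels), "R" (3x3) and "t" (3): a world point X has camera coordinates R X + t; the wrist camera has in their place "T_tool_cam" (4x4, takes a point from camera to tool coordinates, whose origin is the TCP and whose axes are the flange's). Camera axes: x right, y down, z forward; pixel columns grow to the right and rows downward; lengths in m; the calibration is good to about 2 mm. The wrist camera is an equidistant fisheye: a pixel r from the principal point sees the ray r / f radians off the axis. A picture is of the moment at which its call begins: read the wrist's pose just before it. get_calibration takes no time and is no camera call.
- hand_in(): hands the job in, once; it reports no verdict.
Trained networks look in the newest picture that a camera, given by its name, has taken for a name from the list of things; names that differ only in an ending like _2 or _b are one class to them, and where a whole thing is asked for, a point or a joint stands for the part that bears it (a point fixed in the world has none). Each returns a list of dicts, best first, with "p" (0 to 1); they miss things now and then, are a little off and sometimes report something else, mostly with a low value. They report only what shows in the picture. A call takes as long as a camera call. They do not tell look-alikes from the thing itself.
- search_frame(target, camera): "at" ([x, y, z] in m, in world coordinates, good to about 4 mm: the middle of the surface that is visible of it).
The state is a dict: "time": time; "q": joint angles; "joint_velocities": joint speeds; "joint_torque": joint torques, N m; "position": TCP position; "tool_rot": TCP orientation; "ft_force": force on the tool from outside, world axes, zero at the start; "moment": the same for the moment, N m; "grip_width": finger opening in m.
Only numpy, scipy, OpenCV 4.12 (cv2) and the standard library are available. Lean on these libraries where they do the work, as an engineer would, in place of code of your own. Each camera call takes 0.05 s, during which the arm holds its last target. There are 200 camera calls.

## Working session

There is one attempt and no reset: what is moved stays moved. The work goes in short steps, Python scripts to look and compute and a shell command to move; the robot and the scene stay as the last step left them, time stands still between calls to the robot, and variables do not carry over. Pictures are saved under pics/ and viewed, about 8 in all and at most 12, crops included, and the job is handed in when it is done.

```bash
mkdir -p pics
cat > h.py <<'E'
import cv2,numpy as np
from rig import *
def save(img,n,s=1.0):
    cv2.imwrite('pics/'+n,cv2.resize(img[:,:,::-1],None,fx=s,fy=s,interpolation=cv2.INTER_CUBIC))
def find(names,cam):
    for n in names:
        for d in search_frame(n,cam)[:3]: print(cam,n,np.round(d['at'],3),round(d['p'],2))
def ray(cam,u,v,z):
    c=get_calibration(cam);R=np.array(c['R']);t=np.array(c['t'])
    o=-R.T@t;d=R.T@np.array([(u-c['cx'])/c['fx'],(v-c['cy'])/c['fy'],1])
    return o+d*(z-o[2])/d[2]
def proj(cam,X):
    c=get_calibration(cam);p=np.array(c['R'])@np.array(X)+np.array(c['t'])
    return c['fx']*p[0]/p[2]+c['cx'],c['fy']*p[1]/p[2]+c['cy']
E
python3 - <<'E'
from h import *
a=camera('top');save(a,'top.png',1.4)
find(['tube','patch','brush','bristle_tip','rest','pot','cup'],'top')
b=camera('scene');save(b,'scene.png',1.4)
find(['tube','patch','brush','bristle_tip','rest','pot'],'scene')
print(get_calibration('top'),get_obs()['tool_rot'])
E
```

```text
top tube [ 0.337 -0.376  0.035] 0.93
top tube [0.37  0.048 0.034] 0.89
top tube [0.348 0.234 0.029] 0.76
top patch [0.347 0.235 0.032] 0.95
top patch [0.372 0.049 0.033] 0.89
top patch [ 0.331 -0.376  0.032] 0.85
top brush [0.524 0.244 0.123] 0.82
top rest [0.53  0.236 0.002] 0.73
top rest [0.776 0.085 0.024] 0.63
top pot [ 0.605 -0.278  0.005] 0.81
top cup [ 0.507 -0.299  0.009] 0.84
scene tube [ 0.341 -0.368  0.021] 0.87
scene tube [ 0.614 -0.03   0.032] 0.79
scene tube [0.353 0.255 0.03 ] 0.75
scene patch [0.388 0.057 0.027] 0.85
scene patch [ 0.341 -0.37   0.029] 0.78
scene patch [ 0.616 -0.029  0.03 ] 0.63
scene brush [0.559 0.254 0.124] 0.61
scene bristle_tip [0.642 0.251 0.05 ] 0.59
scene rest [0.536 0.263 0.014] 0.86
scene rest [0.712 0.175 0.022] 0.48
scene pot [ 0.599 -0.265  0.032] 0.79
scene pot [ 0.615 -0.033  0.028] 0.51
{'fx': 433.1761656543211, 'fy': 433.1761656543211, 'cx': 280.1219845724013, 'cy': 205.2947712776941, 'R': array([[-0.00298898, -0.99994951, -0.00959359],
       [-0.9966818 ,  0.00375931, -0.08130961],
       [ 0.08134157,  0.00931872, -0.99664272]]), 't': array([-0.00275661,  0.57282791,  1.15949118])} [9.79585771e-01 2.01026656e-01 6.30175395e-06 1.83164293e-05]
```

View pics/top.png

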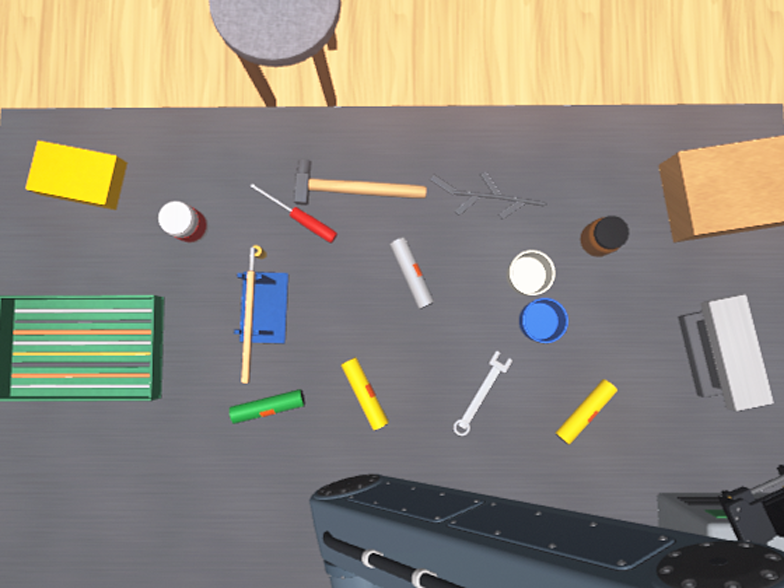

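View pics/scene.png

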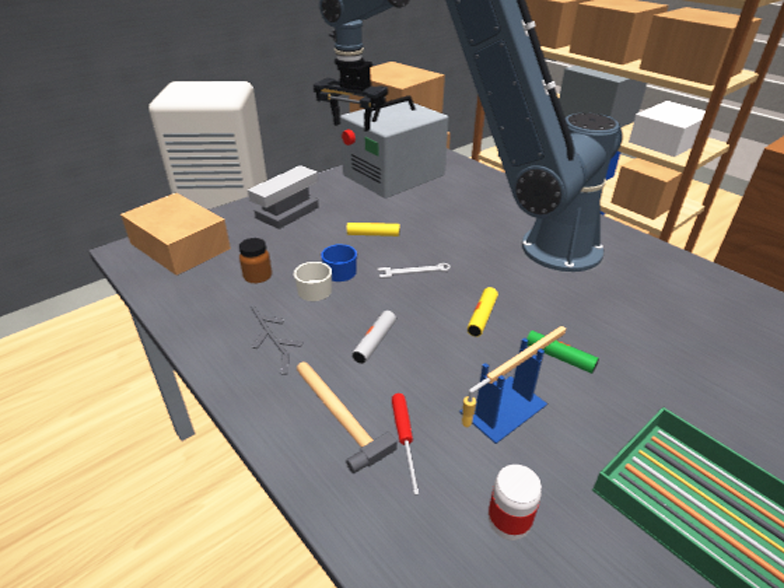

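The top view shows the grey tube at about (410,272) with its patch on the right (−y) side at (417,270). The white pot is at (531,272) and the blue cup at (543,320). The brush handle runs from (245,380) to (252,272), with the head at (256,250). The scene view agrees.

```bash
cat >> h.py <<'E'
def rect(cam,m,box,z):
    x0,y0,x1,y1=box;M=np.zeros(m.shape,np.uint8);M[y0:y1,x0:x1]=m[y0:y1,x0:x1]
    n,l,s,_=cv2.connectedComponentsWithStats(M);k=1+np.argmax(s[1:,4])
    ys,xs=np.nonzero(l==k);P=np.array([ray(cam,u,v,z)[:2] for u,v in zip(xs,ys)])
    c,wh,_=r=cv2.minAreaRect((P*1000).astype(np.float32))
    e=cv2.boxPoints(r);a,b=e[1]-e[0],e[2]-e[1];d=a if np.hypot(*a)>np.hypot(*b) else b
    return np.round(c,1),np.round(wh,1),round(np.degrees(np.arctan2(d[1],d[0]))%180,1),np.round(P.mean(0)*1000,1)
E
python3 - <<'E'
from h import *
a=cv2.imread('pics/top.png');a=cv2.resize(a,(560,420),interpolation=cv2.INTER_AREA)
h,s,v=[x.astype(int) for x in cv2.split(cv2.cvtColor(a,cv2.COLOR_BGR2HSV))]
grey=((v>130)).astype(np.uint8)
print('tube',rect('top',grey,(270,160,320,225),.017))
org=((h<12)&(s>140)&(v>120)).astype(np.uint8)
print('patch',rect('top',org,(285,175,315,210),.026))
hd=((h>8)&(h<25)&(s>60)&(v>130)).astype(np.uint8)
print('handle',rect('top',hd,(165,186,190,280),.126))
print('ferrule',rect('top',hd,(170,170,195,186),.10))
w=((s<50)&(v>150)).astype(np.uint8)
print('pot',rect('top',w,(355,170,405,215),.055))
bl=((h>100)&(h<125)&(s>120)).astype(np.uint8)
print('cup',rect('top',bl,(355,205,415,250),.055))
print('base',rect('top',bl,(160,185,215,255),.006))
print(get_calibration('wrist'))
E
```

```text
tube (array([605.6, -41.3]), array([144.6,  36. ]), np.float32(24.1), array([605.1, -40.7]))
patch (array([608. , -53.4]), array([23.3,  6.1]), np.float32(26.1), array([607.9, -53.3]))
handle (array([497.1, 252.1]), array([ 13.9, 198.8]), np.float32(177.9), array([483.7, 250.8]))
ferrule (array([636.7, 242.9]), array([18.4, 12.9]), np.float32(0.8), array([637. , 242.4]))
pot (array([ 598.8, -269.8]), array([85.9, 85.5]), np.float32(44.2), array([ 598. , -268.6]))
cup (array([ 507.8, -289.6]), array([89.8, 81.7]), np.float32(89.8), array([ 507.6, -290.4]))Traceback (most recent call last):
  File "<stdin>", line 15, in <module>
  File "h.py", line 18, in rect
    ys,xs=np.nonzero(l==k);P=np.array([ray(cam,u,v,z)[:2] for u,v in zip(xs,ys)])
                                       ~~~^^^^^^^^^^^
  File "h.py", line 9, in ray
    c=get_calibration(cam);R=np.array(c['R']);t=np.array(c['t'])
ValueError: time passes only in moves, steps and waits
```

```bash
sed -i 's/^from rig import \*/from rig import *\nimport functools\nget_calibration=functools.lru_cache(get_calibration)/' h.py
R='x'; python3 -m jog '[{"grip":0,"travel":[2.76,4.1,0],"twist":0},{"grip":0,"travel":[2.76,4.1,0],"twist":0},{"grip":0,"travel":[2.76,4.1,0],"twist":0},{"grip":0,"travel":[2.76,4.1,0],"twist":0},{"grip":0,"travel":[2.76,4.1,0],"twist":0},{"grip":0,"travel":[2.76,4.1,0],"twist":0},{"grip":0,"travel":[2.76,4.1,0],"twist":0},{"grip":0,"travel":[2.76,4.1,0],"twist":0}]'
python3 -m jog '[{"grip":0,"travel":[2.76,4.1,0],"twist":0},{"grip":0,"travel":[2.76,4.1,0],"twist":0},{"grip":0,"travel":[2.76,4.1,0],"twist":0},{"grip":0,"travel":[2.76,4.1,0],"twist":0},{"grip":0,"travel":[2.76,4.1,0],"twist":0},{"grip":0,"travel":[0,0,0],"twist":0},{"grip":0,"travel":[0,0,0],"twist":0}]'
python3 - <<'E'
from h import *
o=get_obs();print(o['position'],o['tool_rot'],o['grip_width'],o['time'])
save(camera('wrist'),'w1.png');find(['tube','patch'],'wrist');print(get_calibration('wrist'))
E
```

```text
time: 1.55
position: [0.468, -0.2449, 0.205]
tool_rot: [0.98, 0.201, 0.0, 0.0]
ft_force: [1.1, -0.4, -0.4]
grip_width: 0.0869
time: 2.25
position: [0.6051, -0.0403, 0.2044]
tool_rot: [0.979, 0.203, -0.0, 0.0]
ft_force: [-0.8, -0.6, -0.1]
grip_width: 0.0871
[ 0.60506945 -0.04033092  0.2044268 ] [ 9.79279325e-01  2.02513881e-01 -3.06872234e-04  1.92512072e-04] 0.08714039976811627 2.25
wrist tube [0.429 0.07  0.03 ] 0.89
wrist tube [ 0.608 -0.038  0.029] 0.6
wrist tube [0.35  0.284 0.031] 0.54
wrist patch [0.428 0.073 0.028] 0.93
wrist patch [ 0.604 -0.04   0.032] 0.85
wrist patch [0.344 0.287 0.027] 0.72
{'fx': 325.19226210127806, 'fy': 325.19226210127806, 'cx': 274.4206882000278, 'cy': 209.82914092182205, 'T_tool_cam': array([[-8.90021285e-05, -9.55446046e-01, -2.95165794e-01,
         8.08285355e-02],
       [ 9.99999782e-01, -2.78225829e-04,  5.99079102e-04,
        -1.49664257e-03],
       [-6.54510507e-04, -2.95165677e-01,  9.55445862e-01,
        -1.80319982e-01],
       [ 0.00000000e+00,  0.00000000e+00,  0.00000000e+00,
         1.00000000e+00]])}
```

View pics/w1.png

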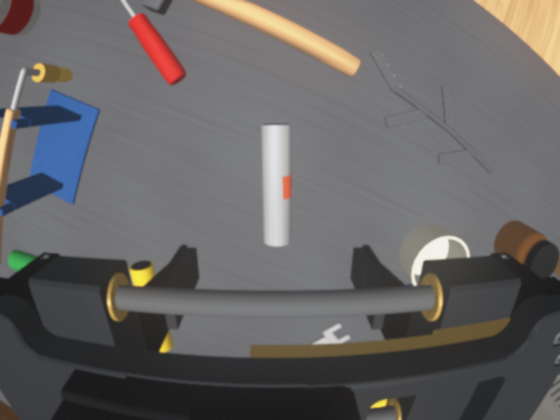

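The wrist view shows the tube upright between the fingers at column 276, with the patch on its right edge at (287,187). It is aligned with the jaws, so I'll descend and narrow them.

```bash
python3 -m jog '[{"grip":0,"travel":[0,-0.05,-4.35],"twist":0},{"grip":0,"travel":[0,0,-4.35],"twist":0},{"grip":0,"travel":[0,0,-4.35],"twist":0},{"grip":40,"travel":[0,0,-4.35],"twist":0},{"grip":105,"travel":[0,0,0],"twist":0},{"grip":105,"travel":[0,0,0],"twist":0},{"grip":105,"travel":[0,0,0],"twist":0},{"grip":105,"travel":[0,0,0],"twist":0}]' 10
python3 - <<'E'
from h import *
save(camera('wrist'),'w2.png')
E
```

```text
time: 3.2
position: [0.6071, -0.0428, 0.0338]
tool_rot: [0.98, 0.201, 0.003, 0.001]
ft_force: [0.1, -0.7, 0.5]
grip_width: 0.056
```

View pics/w2.png

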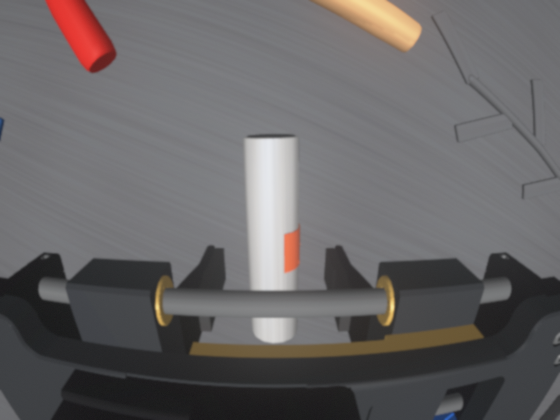

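```bash
python3 -m jog '[{"grip":105,"travel":[-0.32,0.73,0],"twist":0},{"grip":105,"travel":[-0.12,0.275,0],"twist":0},{"grip":105,"travel":[-0.12,0.275,0],"twist":0},{"grip":105,"travel":[-0.12,0.275,0],"twist":0},{"grip":105,"travel":[-0.12,0.275,0],"twist":0},{"grip":105,"travel":[-0.12,0.275,0],"twist":0},{"grip":105,"travel":[-0.12,0.275,0],"twist":0},{"grip":105,"travel":[-0.12,0.275,0],"twist":0}]'
python3 -m jog '[{"grip":105,"travel":[0,0,0],"twist":0},{"grip":105,"travel":[0,0,0],"twist":0},{"grip":105,"travel":[0,0,0],"twist":0}]'
python3 - <<'E'
from h import *
save(camera('wrist'),'w3.png')
E
```

```text
time: 4.05
position: [0.5932, -0.0152, 0.0305]
tool_rot: [0.98, 0.201, -0.0, -0.0]
ft_force: [-0.8, -0.3, -0.3]
grip_width: 0.0512
time: 4.35
position: [0.5935, -0.0155, 0.0307]
tool_rot: [0.98, 0.201, 0.0, 0.0]
ft_force: [0.4, -0.1, -0.3]
grip_width: 0.0509
```

View pics/w3.png

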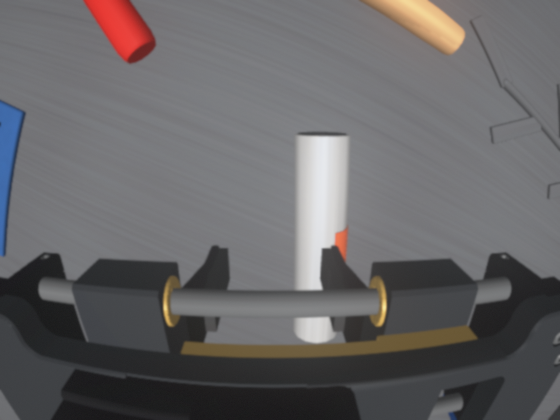

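The wrist view shows the tube at column 322, and it did not roll. The finger tip at (330,250) appears to be over the tube rather than beside it, and the measured force is zero. I'll check from the side.

Run:
```python
from h import *
o=get_obs();p=o['position'];print(p)
a=camera('scene');u,v=proj('scene',p);ut,vt=proj('scene',p-[0,0,.022]);print(u,v,ut,vt)
x,y=int(u)-70,int(v)-60
c=cv2.resize(a[y:y+110,x:x+140],None,fx=5,fy=5,interpolation=cv2.INTER_CUBIC)
for (q,w),k in (((u,v),(255,0,255)),((ut,vt),(0,255,255))): cv2.circle(c,(int((q-x)*5),int((w-y)*5)),5,k,-1)
save(c,'s2.png')
```

```text
[ 0.59355436 -0.01556367  0.03067328]
276.12148253185035 239.97154513672655 276.11391804444975 245.58376117202891
```

View pics/s2.png

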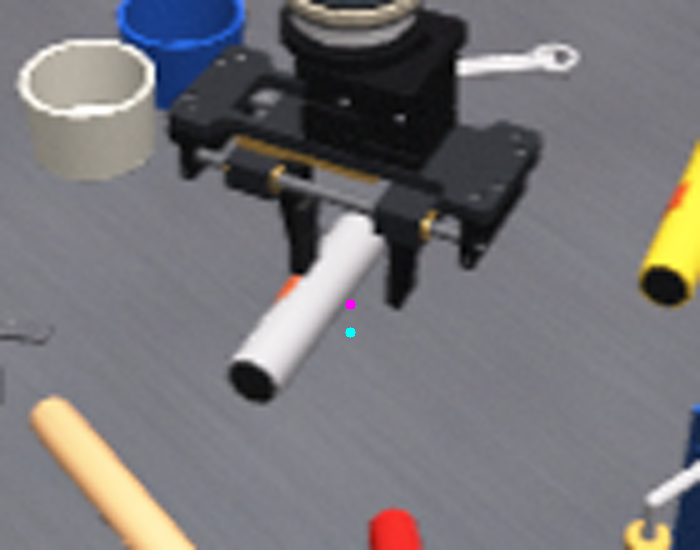

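The side view settles it. The real fingertips, at (300,270) and (398,305), end about 35 mm higher than the stated tip point at (350,332), so they passed over the tube. I'll go back over the tube and lower gently while watching the force.

```bash
python3 -m jog '[{"grip":90,"travel":[1.2,-2.57,0],"twist":0},{"grip":90,"travel":[0,0,0],"twist":0},{"grip":90,"travel":[0,0,-0.5],"twist":0},{"grip":90,"travel":[0,0,-0.5],"twist":0},{"grip":90,"travel":[0,0,0],"twist":0}]'
python3 -m jog '[{"grip":90,"travel":[0,0,-0.5],"twist":0},{"grip":90,"travel":[0,0,-0.3],"twist":0},{"grip":90,"travel":[0,0,0],"twist":0}]'
python3 -m jog '[{"grip":90,"travel":[0,0,-0.5],"twist":0},{"grip":90,"travel":[0,0,-0.3],"twist":0},{"grip":90,"travel":[0,0,0],"twist":0},{"grip":90,"travel":[0,0,0],"twist":0}]'
```

```text
time: 4.95
position: [0.6038, -0.0402, 0.0195]
tool_rot: [0.98, 0.201, -0.001, -0.001]
ft_force: [0.1, -0.8, 0.1]
grip_width: 0.0561
time: 5.25
position: [0.6049, -0.0407, 0.0121]
tool_rot: [0.98, 0.201, -0.001, -0.0]
ft_force: [-0.0, -0.1, 0.4]
grip_width: 0.0567
time: 5.65
position: [0.6053, -0.0411, 0.0045]
tool_rot: [0.98, 0.201, -0.0, -0.0]
ft_force: [0.1, -0.4, 0.1]
grip_width: 0.0563
```

No contact even though the stated tip would now be 17 mm below the table, so the fingers really are shorter. I'll go 6 mm lower, then push.

```bash
python3 -m jog '[{"grip":90,"travel":[0,0,-0.4],"twist":0},{"grip":90,"travel":[0,0,-0.3],"twist":0},{"grip":90,"travel":[0,0,0],"twist":0}]'
python3 -m jog '[{"grip":90,"travel":[-0.32,0.73,0],"twist":0},{"grip":90,"travel":[-0.12,0.275,0],"twist":0},{"grip":90,"travel":[-0.12,0.275,0],"twist":0},{"grip":90,"travel":[-0.12,0.275,0],"twist":0},{"grip":90,"travel":[-0.12,0.275,0],"twist":0},{"grip":90,"travel":[-0.12,0.275,0],"twist":0},{"grip":90,"travel":[-0.12,0.275,0],"twist":0},{"grip":90,"travel":[-0.12,0.275,0],"twist":0}]'
python3 -m jog '[{"grip":90,"travel":[0,0,0],"twist":0},{"grip":90,"travel":[0,0,0],"twist":0},{"grip":90,"travel":[0,0,0],"twist":0}]'
python3 - <<'E'
from h import *
save(camera('wrist'),'w4.png')
E
```

```text
time: 5.95
position: [0.6049, -0.041, -0.0029]
tool_rot: [0.98, 0.201, -0.0, -0.0]
ft_force: [-1.1, -1.4, 0.1]
grip_width: 0.0564
time: 6.75
position: [0.5937, -0.0143, -0.0023]
tool_rot: [0.98, 0.201, 0.0, 0.0]
ft_force: [-0.4, -0.2, -0.2]
grip_width: 0.0561
time: 7.05
position: [0.5938, -0.0146, -0.0024]
tool_rot: [0.98, 0.201, 0.0, 0.0]
ft_force: [0.3, -0.6, 0.1]
grip_width: 0.0562
```

View pics/w4.png

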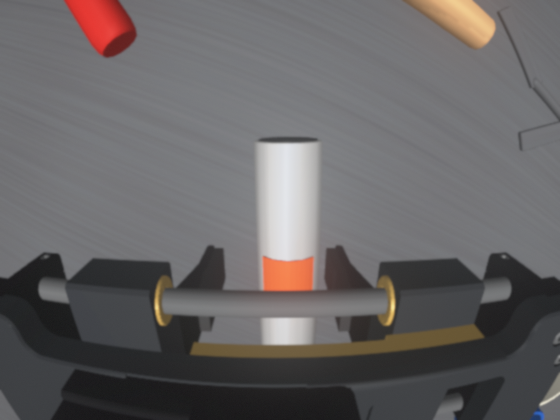

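The patch now spans columns 263–314 of a tube spanning 258–319, so it is centred and facing up. There is a clear gap to both fingers. I'll retreat upwards and measure the tube and the brush.

```bash
python3 -m jog '[{"grip":90,"travel":[0,0,2],"twist":0},{"grip":90,"travel":[0,0,5],"twist":0},{"grip":90,"travel":[0,0,5],"twist":0},{"grip":90,"travel":[0,0,5],"twist":0},{"grip":60,"travel":[0,0,5],"twist":0},{"grip":60,"travel":[0,0,0],"twist":0}]'
cat >> h.py <<'E'
from scipy.spatial.transform import Rotation as Ro
def wray(u,v,z,o):
    c=get_calibration('wrist');dx,dy=u-c['cx'],v-c['cy'];r=np.hypot(dx,dy);th=r/c['fx']
    d=np.array([dx/r*np.sin(th),dy/r*np.sin(th),np.cos(th)])
    T=np.eye(4);T[:3,:3]=Ro.from_quat(o['tool_rot']).as_matrix();T[:3,3]=o['position'];T=T@c['T_tool_cam']
    d=T[:3,:3]@d;return T[:3,3]+d*(z-T[2,3])/d[2]
E
python3 - <<'E'
from h import *
o=get_obs();a=camera('wrist');print(o['position'],o['time'])
hs=cv2.cvtColor(a,cv2.COLOR_RGB2HSV).astype(int);h,s,v=hs[...,0],hs[...,1],hs[...,2]
def big(m,box):
    x0,y0,x1,y1=box;M=np.zeros(m.shape,np.uint8);M[y0:y1,x0:x1]=m[y0:y1,x0:x1]
    n,l,st,ce=cv2.connectedComponentsWithStats(M);k=1+np.argmax(st[1:,4]);return ce[k],st[k],l==k
pc,ps,pm=big((h<12)&(s>140)&(v>120),(230,120,340,245));tc,ts,tm=big((v>130)&~((h>8)&(h<30)&(s>60)),(230,100,340,260))
print(pc,ps,tc,ts)
for r in range(ps[1]+3,ps[1]+ps[3]-3,5):
    x=np.nonzero(pm[r])[0];y=np.nonzero(tm[r])[0];print(r,x[0],x[-1],y[0],y[-1])
print('patch',wray(*pc,.033,o))
a=camera('top')
hs=cv2.cvtColor(a,cv2.COLOR_RGB2HSV).astype(int);h,s,v=hs[...,0],hs[...,1],hs[...,2]
b=camera('scene');find(['brush','patch'],'scene')
hd=((h>8)&(h<25)&(s>60)&(v>130)).astype(np.uint8)
u,w=np.nonzero(hd[170:280,160:195])[::-1];u=u+160;w=w+170
for r in range(172,278,8):
    k=u[w==r]; 
    if len(k): print(r,k.min(),k.max(),np.round(ray('top',(k.min()+k.max())/2,r,.126),4)[:2])
k=u[w>188];print('handle rows',w[w>188].min(),w[w>188].max(),ray('top',175,w.max()+.5,.126)[:2])
print('ferr',u[w<186].mean(),w[w<186].mean())
E
```

```text
time: 7.7
position: [0.599, -0.0156, 0.2259]
tool_rot: [0.98, 0.201, 0.008, 0.003]
ft_force: [1.2, 0.1, -0.2]
grip_width: 0.0638
[ 0.59900244 -0.01558118  0.22585797] 7.7
[276.42480211 189.83641161] [266 180  21  20 379] [272.6112988 168.2759009] [ 230  109   86  139 5328]
183 266 286 261 292
188 267 286 256 292
193 267 286 262 290
patch [ 0.59370768 -0.0210926   0.033     ]
scene brush [0.558 0.254 0.122] 0.97
scene patch [0.347 0.255 0.027] 0.8
scene patch [ 0.608 -0.007  0.028] 0.78
scene patch [0.386 0.06  0.026] 0.72
180 182 186 [0.629  0.2354]
196 178 181 [0.5887 0.2461]
204 179 180 [0.5686 0.2458]
212 176 180 [0.5486 0.2492]
220 178 179 [0.5286 0.2476]
228 175 179 [0.5087 0.2511]
236 177 179 [0.4889 0.2483]
244 174 178 [0.4691 0.2529]
252 173 178 [0.4494 0.2538]
260 173 177 [0.4297 0.2547]
268 172 177 [0.4101 0.2556]
handle rows 193 273 [0.39660821 0.25417313]
ferr 183.7391304347826 178.52173913043478
```

Patch centre ≈ (0.594, −0.021). Brush origin ≈ (0.536, 0.250), yaw −2.6°. Moving above the brush.

```bash
python3 -m jog '[{"grip":0,"travel":[-1.05,4.42,0],"twist":-4.3},{"grip":0,"travel":[-1.05,4.42,0],"twist":-4.3},{"grip":0,"travel":[-1.05,4.42,0],"twist":-4.3},{"grip":0,"travel":[-1.05,4.42,0],"twist":-4.3},{"grip":0,"travel":[-1.05,4.42,0],"twist":-4.3},{"grip":0,"travel":[-1.05,4.42,0],"twist":-4.3},{"grip":0,"travel":[0,0,0],"twist":0},{"grip":0,"travel":[0,0,0],"twist":0}]' 30
python3 - <<'E'
from h import *
o=get_obs();a=camera('wrist');save(a,'w5.png');print(o['position'],o['tool_rot'],o['grip_width'])
find(['brush','rest','bristle_tip'],'wrist')
E
```

```text
time: 8.75
position: [0.5293, 0.2513, 0.2156]
tool_rot: [1.0, -0.021, -0.002, 0.001]
ft_force: [0.7, -0.3, 1.2]
grip_width: 0.0872
[0.5293332  0.25126793 0.21562774] [ 9.99775405e-01 -2.10996596e-02 -1.81204466e-03  8.13241064e-04] 0.0872251260697667
wrist brush [0.552 0.251 0.128] 0.88
wrist rest [0.536 0.252 0.009] 0.73
wrist bristle_tip [ 0.766 -0.155  0.006] 0.47
wrist bristle_tip [ 0.595 -0.012  0.027] 0.36
```

View pics/w5.png

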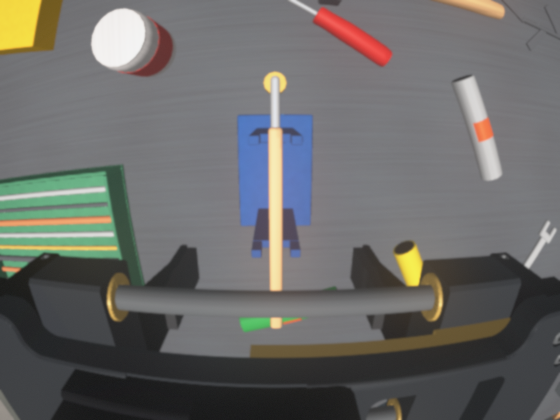

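The view shows the brush vertical in the picture at column 276. The handle front is at row 128, the ferrule at (275,82), and the forks at rows 138 and 245. The tube's patch at (484,129) faces up.

Run:
```python
from h import *
a=cv2.imread('pics/w5.png')
hs=cv2.cvtColor(a,cv2.COLOR_BGR2HSV).astype(int);h,s,v=hs[...,0],hs[...,1],hs[...,2]
o=dict(position=[0.5293332,0.25126793,0.21562774],tool_rot=[9.99775405e-01,-2.10996596e-02,-1.81204466e-03,8.13241064e-04])
m=(h>5)&(h<25)&(s>60)&(v>120)
for r in (131,150,180,210,240,270):
    x=np.nonzero(m[r,260:295])[0]+260;print(r,x[0],x[-1],np.round(wray((x[0]+x[-1])/2,r,.126,o)[:2],4))
print('front',wray(275.5,127.5,.126,o)[:2])
ys,xs=np.nonzero(m[68:98,255:295]);print('ferr',xs.mean()+255,ys.mean()+68,wray(xs.mean()+255,ys.mean()+68,.095,o)[:2])
m2=(h>98)&(h<125)&(s>100)
ys,xs=np.nonzero(m2[115:225,225:325]);print('base front mid',wray(xs.min()+225,115,.006,o)[:2],wray(xs.max()+225,115,.006,o)[:2],wray(275,115,.006,o)[:2])
print('patch',wray(484,129.5,.033,o)[:2], 'ends',wray(464,79,.03,o)[:2],wray(492,177,.03,o)[:2])
```

```text
131 268 282 [0.5938 0.2489]
150 269 281 [0.578  0.2495]
180 269 281 [0.5524 0.2506]
210 268 282 [0.5258 0.2517]
240 269 281 [0.4976 0.2529]
270 269 282 [0.4671 0.2537]
front [0.59671859 0.24832906]
ferr 274.62439024390244 81.1951219512195 [0.63806834 0.24720907]
base front mid [0.60805099 0.29167999] [0.60439257 0.20516814] [0.6057264  0.24786631]
patch [ 0.59314492 -0.01973321] ends [0.65549649 0.01149015] [ 0.52974846 -0.04225456]
```

```bash
python3 -m jog '[{"grip":0,"travel":[0.75,0,-4],"twist":0},{"grip":0,"travel":[0,0,-4],"twist":0},{"grip":0,"travel":[0,0,-3],"twist":0},{"grip":0,"travel":[0,0,-1],"twist":0},{"grip":0,"travel":[0,0,-0.9],"twist":0},{"grip":0,"travel":[0,0,0],"twist":0},{"grip":0,"travel":[0,0,0],"twist":0}]' 30
python3 -m jog '[{"grip":255,"travel":[0,0,0],"twist":0},{"grip":255,"travel":[0,0,0],"twist":0},{"grip":255,"travel":[0,0,0],"twist":0},{"grip":255,"travel":[0,0,0],"twist":0},{"grip":255,"travel":[0,0,0],"twist":0},{"grip":255,"travel":[0,0,0],"twist":0},{"grip":255,"travel":[0,0,0],"twist":0},{"grip":255,"travel":[0,0,0],"twist":0}]' 30
```

```text
time: 9.65
position: [0.5395, 0.2507, 0.09]
tool_rot: [1.0, -0.023, 0.001, -0.0]
ft_force: [-0.4, -0.3, 0.3]
grip_width: 0.0869
time: 10.45
position: [0.5382, 0.2506, 0.0886]
tool_rot: [1.0, -0.023, -0.0, 0.0]
ft_force: [-0.7, -0.1, -0.2]
grip_width: 0.031
```

```bash
python3 -m jog '[{"grip":255,"travel":[0,0,-0.2],"twist":0},{"grip":255,"travel":[0,0,0],"twist":0},{"grip":255,"travel":[0,0,0],"twist":0},{"grip":255,"travel":[0,0,0],"twist":0},{"grip":255,"travel":[0,0,0],"twist":0},{"grip":255,"travel":[0,0,0],"twist":0},{"grip":255,"travel":[0,0,0],"twist":0}]'
python3 -m jog '[{"grip":255,"travel":[0,0,0.4],"twist":0},{"grip":255,"travel":[0,0,0.6],"twist":0},{"grip":255,"travel":[0,0,1],"twist":0},{"grip":255,"travel":[0,0,2],"twist":0},{"grip":255,"travel":[0,0,0],"twist":0},{"grip":255,"travel":[0,0,0],"twist":0}]'
python3 - <<'E'
from h import *
o=get_obs();a=camera('wrist');save(a,'w6.png');print(o['position'],o['tool_rot'])
b=camera('scene');u,v=proj('scene',[.56,.25,.1]);x,y=int(u)-80,int(v)-60
w=cv2.resize(b[y:y+120,x:x+160],(560,420),interpolation=cv2.INTER_CUBIC)
save(np.hstack([a[:,120:430],w[:,:]])[:, :870],'both.png',.9)
E
```

```text
time: 11.15
position: [0.5382, 0.2506, 0.0866]
tool_rot: [1.0, -0.023, -0.0, 0.0]
ft_force: [0.8, 0.4, -0.9]
grip_width: 0.0119
time: 11.75
position: [0.5387, 0.2508, 0.1275]
tool_rot: [1.0, -0.023, 0.001, -0.0]
ft_force: [-0.7, -0.6, -1.7]
grip_width: 0.0122
[0.53873808 0.25077272 0.12747325] [ 9.99741453e-01 -2.27177615e-02  9.29979932e-04 -2.55023145e-04]
```

View pics/both.png

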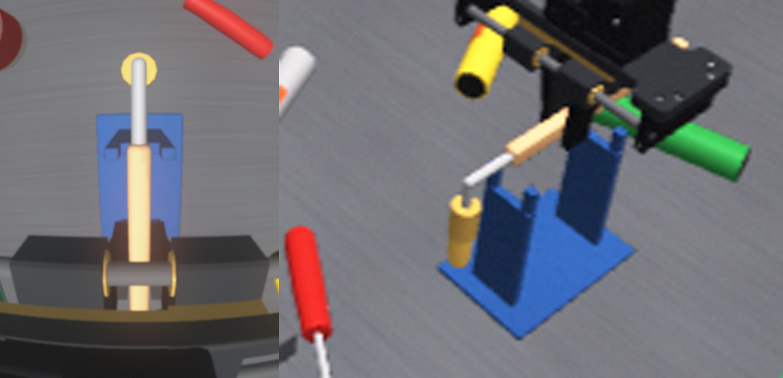

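The brush is held at 11.9 mm opening and hangs level clear of the forks. The ferrule sits directly above the left picture's column 138, on the handle's line. I'll carry it over the pot.

```bash
python3 -m jog '[{"grip":255,"travel":[0,0,3.5],"twist":0},{"grip":255,"travel":[0,0,3.5],"twist":0},{"grip":255,"travel":[0,-2,0],"twist":0},{"grip":255,"travel":[-0.4,-4.6,0],"twist":0},{"grip":255,"travel":[-0.4,-4.7,0],"twist":0},{"grip":255,"travel":[-0.4,-4.7,0],"twist":0},{"grip":255,"travel":[-0.4,-4.7,0],"twist":0},{"grip":255,"travel":[-0.4,-4.7,0],"twist":0}]'
python3 -m jog '[{"grip":255,"travel":[-0.4,-4.7,0],"twist":0},{"grip":255,"travel":[-0.4,-4.7,0],"twist":0},{"grip":255,"travel":[-0.4,-4.7,0],"twist":0},{"grip":255,"travel":[-0.4,-4.7,0],"twist":0},{"grip":255,"travel":[-0.3,-4.7,0],"twist":0},{"grip":255,"travel":[0,-2.5,0],"twist":0},{"grip":255,"travel":[0,0,0],"twist":0},{"grip":255,"travel":[0,0,0],"twist":0}]'
python3 - <<'E'
from h import *
o=get_obs();a=camera('wrist');save(a,'w7.png');print(o['position'],o['tool_rot'],o['grip_width'])
find(['pot','cup','bristle_tip'],'wrist')
E
```

```text
time: 12.65
position: [0.5173, -0.0049, 0.1958]
tool_rot: [1.0, -0.023, -0.001, -0.0]
ft_force: [1.0, -0.6, -0.7]
grip_width: 0.0118
time: 13.45
position: [0.4984, -0.263, 0.1956]
tool_rot: [1.0, -0.024, -0.001, -0.001]
ft_force: [-0.8, -0.5, -0.5]
grip_width: 0.0118
[ 0.49838061 -0.26299161  0.19556502] [ 0.99972267 -0.02350033 -0.00100893 -0.0011376 ] 0.011811660892064335
wrist pot [ 0.6   -0.278  0.027] 0.79
wrist pot [ 0.544 -0.265  0.234] 0.54
wrist cup [ 0.508 -0.304  0.003] 0.57
```

View pics/w7.png

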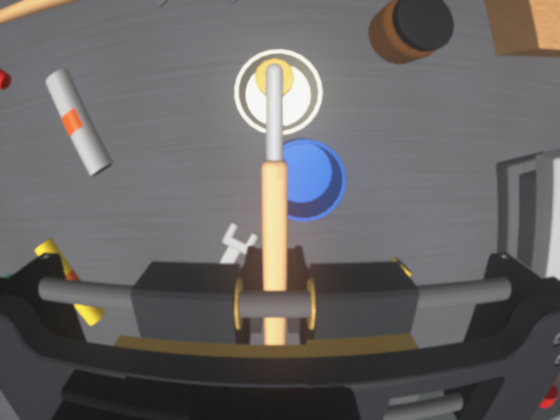

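The brush head hangs over the white pot, whose rim is centred near (279,92). The tube's patch is at (72,122). I'll work out the offset.

Run:
```python
from h import *
o=dict(position=[0.49838061,-0.26299161,0.19556502],tool_rot=[0.99972267,-0.02350033,-0.00100893,-0.0011376])
P=np.mean([wray(235,92,.055,o),wray(322,92,.055,o),wray(279,50,.055,o),wray(279,134,.055,o)],0);print('pot',P)
x=Ro.from_quat(o['tool_rot']).apply([.0995,0,0]);print('tip',np.array(o['position'])+x)
print('patch',wray(72,121.5,.033,o)[:2],'ferr',wray(274.5,78,.175,o))
```

```text
pot [ 0.59881454 -0.27071997  0.055     ]
tip [ 0.59777051 -0.26766665  0.19535898]
patch [ 0.59406237 -0.02437529] ferr [ 0.59986838 -0.26677403  0.175     ]
```

```bash
python3 -m jog '[{"grip":255,"travel":[0,-0.3,-3.5],"twist":0},{"grip":255,"travel":[0,0,-3.5],"twist":0},{"grip":255,"travel":[0,0,-2.5],"twist":0},{"grip":255,"travel":[0,0,-1.5],"twist":0},{"grip":255,"travel":[0,0,-1.2],"twist":0},{"grip":255,"travel":[0,0,0],"twist":0},{"grip":255,"travel":[0,0,0],"twist":0},{"grip":255,"travel":[0,0,0],"twist":0}]'
python3 -m jog '[{"grip":255,"travel":[0,0,0],"twist":0},{"grip":255,"travel":[0,0,0],"twist":0}]'
python3 -m jog '[{"grip":255,"travel":[0,0,2],"twist":0},{"grip":255,"travel":[0,0,3.5],"twist":0},{"grip":255,"travel":[0,0,3.5],"twist":0},{"grip":255,"travel":[0,0,3],"twist":0},{"grip":255,"travel":[0,0,0],"twist":0}]'
```

```text
time: 14.45
position: [0.5001, -0.2667, 0.0757]
tool_rot: [1.0, -0.023, 0.001, 0.001]
ft_force: [-0.5, 0.5, -0.5]
grip_width: 0.0121
time: 14.65
position: [0.4997, -0.2667, 0.0754]
tool_rot: [1.0, -0.023, 0.001, 0.0]
ft_force: [-0.3, 0.3, -0.4]
grip_width: 0.0118
time: 15.15
position: [0.502, -0.2685, 0.1996]
tool_rot: [1.0, -0.023, 0.004, 0.003]
ft_force: [0.0, -0.1, -0.8]
grip_width: 0.012
```

```bash
python3 -m jog '[{"grip":255,"travel":[-0.1,4.2,0],"twist":0},{"grip":255,"travel":[-0.1,4.2,0],"twist":0},{"grip":255,"travel":[-0.1,4.2,0],"twist":0},{"grip":255,"travel":[-0.1,4.2,0],"twist":0},{"grip":255,"travel":[-0.1,4.2,0],"twist":0},{"grip":255,"travel":[0,4,0],"twist":0},{"grip":255,"travel":[0,0,-3],"twist":0},{"grip":255,"travel":[0,0,-3],"twist":0}]'
python3 -m jog '[{"grip":255,"travel":[0,0,-2],"twist":0},{"grip":255,"travel":[0,0,0],"twist":0},{"grip":255,"travel":[0,0,0],"twist":0},{"grip":255,"travel":[0,0,0],"twist":0}]'
python3 - <<'E'
from h import *
o=get_obs();a=camera('wrist');save(a[0:300,130:430],'w8.png',2);print(o['position'],o['tool_rot'],o['grip_width'])
x=Ro.from_quat(o['tool_rot']).apply([.0995,0,0]);print('tip',np.array(o['position'])+x-[0,0,.0516])
E
```

```text
time: 15.95
position: [0.4944, -0.0148, 0.1343]
tool_rot: [1.0, -0.021, 0.001, 0.0]
ft_force: [0.8, -0.2, -1.5]
grip_width: 0.0119
time: 16.35
position: [0.495, -0.0167, 0.1154]
tool_rot: [1.0, -0.023, 0.001, 0.0]
ft_force: [-0.3, -0.6, -0.6]
grip_width: 0.0116
[ 0.49504649 -0.01670456  0.11544084] [ 9.99737626e-01 -2.28867334e-02  9.11675552e-04  2.12849853e-04] 0.011617041181161131
tip [ 0.59444209 -0.02125778  0.06402318]
```

View pics/w8.png

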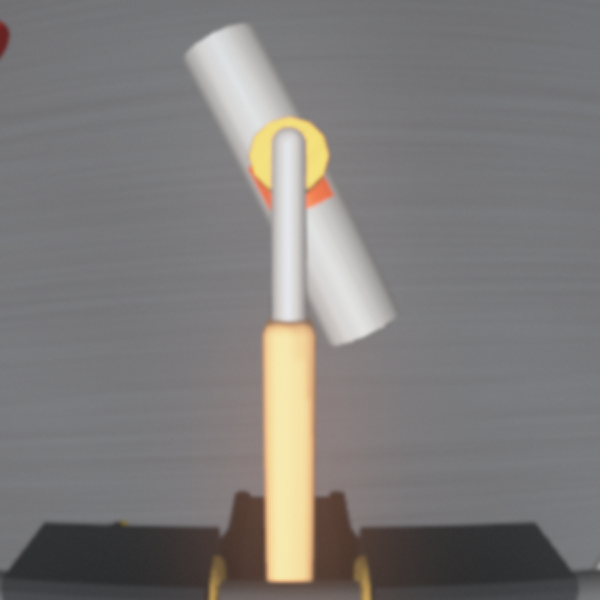

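Run:
```python
from h import *
o=dict(position=[0.49504649,-0.01670456,0.11544084],tool_rot=[9.99737626e-01,-2.28867334e-02,9.11675552e-04,2.12849853e-04])
f=lambda u,v,z:wray(130+u/2,v/2,z,o)[:2]
e=f(300,204,.034);d=np.array([np.cos(np.radians(24)),np.sin(np.radians(24))])
print('patch from lower edge',e+.013*d)
A=f(218,40,.017);B=f(365,330,.017);print('ends',A,B,(A+B)/2,np.linalg.norm(A-B))
```

```text
patch from lower edge [ 0.59550978 -0.01897423]
ends [0.65893298 0.00672916] [ 0.52869944 -0.05050031] [ 0.59381621 -0.02188557] 0.14225324796701866
```

The bristles are over the patch: tip at (0.594, −0.021), against patch estimates of (0.594–0.5955, −0.019 to −0.022). Dabbing gently.

```bash
python3 -m jog '[{"grip":255,"travel":[0,0.05,-1.5],"twist":0},{"grip":255,"travel":[0,0,-1],"twist":0},{"grip":255,"travel":[0,0,-0.4],"twist":0},{"grip":255,"travel":[0,0,-0.25],"twist":0},{"grip":255,"travel":[0,0,-0.2],"twist":0},{"grip":255,"travel":[0,0,0],"twist":0},{"grip":255,"travel":[0,0,0],"twist":0}]'
python3 -m jog '[{"grip":255,"travel":[0,0,0],"twist":0},{"grip":255,"travel":[0,0,0],"twist":0}]'
```

```text
time: 17.1
position: [0.4944, -0.0159, 0.0814]
tool_rot: [1.0, -0.023, 0.0, 0.0]
ft_force: [-0.6, 0.7, -0.1]
grip_width: 0.0117
time: 17.3
position: [0.4944, -0.0159, 0.0814]
tool_rot: [1.0, -0.023, 0.0, 0.0]
ft_force: [-1.7, -0.7, 1.0]
grip_width: 0.0119
```

```bash
python3 -m jog '[{"grip":255,"travel":[0,0,-0.25],"twist":0},{"grip":255,"travel":[0,0,0],"twist":0},{"grip":255,"travel":[0,0,0],"twist":0}]'
python3 -m jog '[{"grip":255,"travel":[0,0,0],"twist":0}]'
python3 -m jog '[{"grip":255,"travel":[0,0,0],"twist":0}]'
python3 - <<'E'
from h import *
a=camera('scene');b=camera('wrist');u,v=proj('scene',[.594,-.02,.04]);x,y=int(u)-50,int(v)-50
s=cv2.resize(a[y:y+80,x:x+100],(525,420),interpolation=cv2.INTER_CUBIC)
save(np.hstack([b[0:210,200:350].repeat(2,0).repeat(2,1)[:420,:275],s]),'dab.png',1)
E
```

```text
time: 17.6
position: [0.4945, -0.0159, 0.0786]
tool_rot: [1.0, -0.023, 0.0, 0.0]
ft_force: [-0.1, -1.0, 1.4]
grip_width: 0.012
time: 17.7
position: [0.4944, -0.0159, 0.0787]
tool_rot: [1.0, -0.023, 0.0, 0.0]
ft_force: [-0.2, -0.1, 0.4]
grip_width: 0.0117
time: 17.8
position: [0.4944, -0.0159, 0.0787]
tool_rot: [1.0, -0.023, 0.0, 0.0]
ft_force: [-0.9, -0.1, 0.5]
grip_width: 0.0118
```

View pics/dab.png

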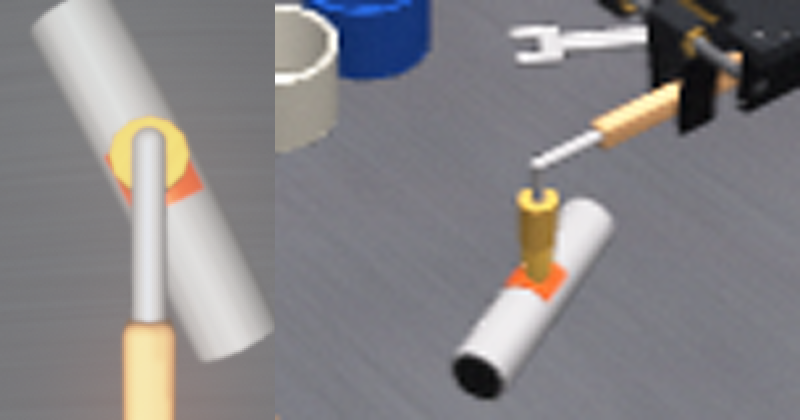

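The bristles press on the middle of the patch at (540,280) in the right view, the patch still faces up, and the force shifted by about 1.5 N. Lifting off and returning to the rest.

```bash
python3 -m jog '[{"grip":255,"travel":[0,0,0.8],"twist":0},{"grip":255,"travel":[0,0,3],"twist":0},{"grip":255,"travel":[0,0,4],"twist":0},{"grip":255,"travel":[0,0,4],"twist":0},{"grip":255,"travel":[0.73,4.44,0],"twist":0},{"grip":255,"travel":[0.73,4.44,0],"twist":0},{"grip":255,"travel":[0.73,4.44,0],"twist":0},{"grip":255,"travel":[0.73,4.44,0],"twist":0}]'
python3 -m jog '[{"grip":255,"travel":[0.73,4.44,0],"twist":0},{"grip":255,"travel":[0.73,4.44,0],"twist":0},{"grip":255,"travel":[0,0,0],"twist":0},{"grip":255,"travel":[0,0,-3],"twist":0},{"grip":255,"travel":[0,0,-3],"twist":0},{"grip":255,"travel":[0,0,0],"twist":0},{"grip":255,"travel":[0,0,0],"twist":0}]'
```

```text
time: 18.7
position: [0.5231, 0.1633, 0.1972]
tool_rot: [1.0, -0.023, -0.0, 0.0]
ft_force: [1.5, -0.4, -1.0]
grip_width: 0.012
time: 19.4
position: [0.5377, 0.2499, 0.1367]
tool_rot: [1.0, -0.023, -0.001, 0.0]
ft_force: [-0.1, -0.3, -0.2]
grip_width: 0.0116
```

```bash
python3 -m jog '[{"grip":255,"travel":[0.05,0.07,-2],"twist":0},{"grip":255,"travel":[0,0,-1.5],"twist":0},{"grip":255,"travel":[0,0,-1],"twist":0},{"grip":255,"travel":[0,0,-0.4],"twist":0},{"grip":255,"travel":[0,0,0],"twist":0},{"grip":255,"travel":[0,0,0],"twist":0}]'
python3 - <<'E'
from h import *
camera('wrist');find(['brush','rest'],'wrist')
E
python3 -m jog '[{"grip":200,"travel":[0,0,0],"twist":0},{"grip":200,"travel":[0,0,0],"twist":0},{"grip":150,"travel":[0,0,0],"twist":0},{"grip":0,"travel":[0,0,0],"twist":0},{"grip":0,"travel":[0,0,0],"twist":0},{"grip":0,"travel":[0,0,0],"twist":0},{"grip":0,"travel":[0,0,0],"twist":0},{"grip":0,"travel":[0,0,0],"twist":0}]'
```

```text
time: 20.0
position: [0.5393, 0.2514, 0.0886]
tool_rot: [1.0, -0.023, 0.001, -0.0]
ft_force: [-0.6, 0.2, -0.4]
grip_width: 0.0119
wrist brush [0.589 0.251 0.13 ] 0.98
wrist rest [0.568 0.237 0.006] 0.72
time: 20.95
position: [0.5386, 0.2513, 0.0876]
tool_rot: [1.0, -0.023, -0.0, -0.0]
ft_force: [0.6, -0.5, 0.0]
grip_width: 0.0588
```

```bash
python3 -m jog '[{"grip":0,"travel":[0,0,0],"twist":0},{"grip":0,"travel":[0,0,0],"twist":0},{"grip":0,"travel":[0,0,2],"twist":0},{"grip":0,"travel":[0,0,4],"twist":0},{"grip":0,"travel":[0,0,4],"twist":0},{"grip":0,"travel":[0,0,2.9],"twist":0},{"grip":0,"travel":[-0.85,0,0],"twist":0},{"grip":0,"travel":[0,0,0],"twist":0}]'
python3 -m jog '[{"grip":0,"travel":[0,0,0],"twist":0},{"grip":0,"travel":[0,0,0],"twist":0}]'
python3 - <<'E'
from h import *
o=get_obs();a=camera('wrist');print(o['position'],o['tool_rot'])
find(['brush','rest'],'wrist')
hs=cv2.cvtColor(a,cv2.COLOR_RGB2HSV).astype(int);h,s,v=hs[...,0],hs[...,1],hs[...,2]
m=(h>5)&(h<25)&(s>60)&(v>120)
for r in (140,180,210,240,270):
    x=np.nonzero(m[r,255:300])[0]+255;print(r,x[0],x[-1],np.round(wray((x[0]+x[-1])/2,r,.126,o)[:2],4))
ys,xs=np.nonzero(m[60:105,250:300]);print('head px',xs.min()+250,xs.max()+250,ys.min()+60,ys.max()+60)
col=m[100:160,275];print('handle front row',100+np.argmax(col),np.round(wray(275,100+np.argmax(col),.126,o),4))
org=((h<12)&(s>140)&(v>120)).astype(np.uint8);org[:, :440]=0;org[:100]=0;org[160:]=0;
n,l,st,ce=cv2.connectedComponentsWithStats(org);k=1+np.argmax(st[1:,4]);print('patch wrist',st[k],wray(*ce[k],.033,o))
ys,xs=np.nonzero(l==k)
t=camera('top');hs=cv2.cvtColor(t,cv2.COLOR_RGB2HSV).astype(int);h,s,v=hs[...,0],hs[...,1],hs[...,2]
hd=((h>8)&(h<25)&(s>60)&(v>130)).astype(np.uint8);print('handle top',rect('top',hd,(165,186,190,280),.126))
w=((s<50)&(v>150)).astype(np.uint8);print('pot',rect('top',w,(355,170,405,215),.055))
print('cup',rect('top',((h>100)&(h<125)&(s>120)).astype(np.uint8),(355,205,415,250),.055))
print('tube',rect('top',(v>130).astype(np.uint8),(260,160,320,225),.017))
print('patch',rect('top',((h<12)&(s>140)&(v>120)).astype(np.uint8),(260,175,315,215),.033))
b=camera('scene');find(['brush','bristle_tip','pot','can'],'scene')
E
```

```text
time: 21.75
position: [0.5287, 0.2512, 0.217]
tool_rot: [1.0, -0.023, -0.0, -0.0]
ft_force: [-1.3, 0.5, 0.3]
grip_width: 0.0872
time: 21.95
position: [0.5291, 0.2509, 0.215]
tool_rot: [1.0, -0.023, -0.002, 0.0]
ft_force: [-0.3, 0.4, 0.8]
grip_width: 0.0865
[0.52911152 0.25094335 0.21495732] [ 9.99739199e-01 -2.27768464e-02 -1.59488117e-03  4.52521480e-04]
wrist brush [0.552 0.252 0.128] 0.91
wrist rest [0.535 0.237 0.006] 0.83
wrist rest [0.552 0.252 0.126] 0.71
140 267 279 [0.5863 0.2504]
180 267 279 [0.5524 0.2519]
210 266 280 [0.5259 0.2532]
240 267 279 [0.4978 0.2545]
270 267 280 [0.4674 0.2555]
head px 262 285 70 91
handle front row 127 [0.597  0.2482 0.126 ]
patch wrist [474 118  19  22 267] [ 0.59265016 -0.01839385  0.033     ]
handle top (array([448.1, 256.2]), array([13.6, 96.3]), np.float32(177.3), array([444.2, 255.6]))
pot (array([ 598.8, -269.8]), array([85.8, 85.5]), np.float32(44.4), array([ 598. , -268.8]))
cup (array([ 507.8, -289.6]), array([89.8, 81.7]), np.float32(89.8), array([ 507.5, -290.2]))
tube (array([596.9,  -1.8]), array([162. ,  66.5]), np.float32(24.2), array([600.3, -14.5]))
patch (array([596.6, -26.9]), array([24.1,  9.4]), np.float32(18.1), array([597.1, -27.2]))
scene brush [0.56  0.253 0.121] 0.74
scene bristle_tip [0.642 0.25  0.047] 0.45
scene bristle_tip [ 0.509 -0.29   0.034] 0.37
scene pot [ 0.6   -0.267  0.033] 0.61
scene can [0.714 0.402 0.085] 0.69
```

Run:
```python
from rig import *
print(hand_in())
```

```text
the job is handed in; nothing more can be done
None
```

I finished all the steps and handed the job in at about 22 s of the 72 s. `hand_in()` reports no verdict, so success rests on my own checks.

**What I did**
- **Tube:** I rolled it with one finger until the patch faced up, then released it.
- **Dip:** I took the brush from its rest and lowered the bristle tip to about 24 mm above the table, roughly 31 mm below the pot's rim.
- **Dab:** I pressed the bristles on the middle of the patch with about 1.5 N.
- **Return:** I laid the brush back in both slots and backed the gripper off.

**Last checks**
- **Brush:** it lies within about 2 mm of where it started, at the same angle, with the head at the same end.
- **Patch:** in the wrist camera it sits at the same pixel, (483, 129), as it did after the roll, still facing up. The bristles were centred on it in the dab picture.
- **Pot and cup:** both are where they were, to within 1 mm.
- **Not checked:** I did not measure the other bystanders one by one at the end. I had also used all 12 picture views, so the final checks are numbers only.

**What failed or disagreed**
- **First push:** it missed and passed over the tube without touching it. The real fingertips end about 35 mm higher than stated. I saw this in the side view and corrected for it.
- **Last top view:** something, probably the arm, spoiled the tube outline and patch there. Its patch reading was about 10 mm off the wrist camera's, so I went by the wrist camera.

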